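# Refit the timer's dial ring and hold its button half-way

## Task

The kitchen timer's dial ring is drying on the little sloping stand: fit it back on the timer, graduated flange up and skirt down in the timer's pocket so that it sits fully home, and let go of it. Then, with the fingertips, press the timer's button half-way down (about 5 mm of its 10 mm) and finish while still holding it there; never push it down to its stop, as that clears the timer. Leave the tins, bowl, cruet and mill where they are.

Things in the scene. Friction and masses are not known exactly. Their poses are not given: they have to be found in the camera images.
- timer: Fixed round kitchen timer: white cup-shaped case, 58 mm diameter, rim 30 mm above the worktop. In the rim a round pocket, 51 mm diameter, floor at 20 mm; from its middle a grey hub, 26 mm diameter, rises to 40 mm and carries the button. Origin: centre of the underside, on the worktop; z up. It stands left or right of the robot's midline, the stand on the other side.
- timer_button (a joint): Travel of the timer's spring button in m: 0 = up, 0.010 = down at its stop, 0.005 = half-way. Moves straight down. The spring takes about 2.4 N to start, 5.4 N at half-way and 8.4 N at the stop.
- button_top (a point): Centre of the flat top of the button, a grey cylinder 22 mm in diameter; 54 mm above the worktop when up, 49 mm when half pressed, 44 mm at its stop. It moves with the button.
- dial_ring: Aluminium ring, 60 g, 18 mm high, hole 34 mm. Skirt below: 47 mm diameter (foot tapered to 44), 8 mm high. Flange above: 62 mm diameter, 10 mm thick, black ticks on top. Origin: centre of the skirt's underside; z towards the ticked face. Starts ticked face up on the stand, tilted 30 deg. Fitted, its flange rests on the timer's rim: origin 22 mm, top 40 mm above the worktop; 2 mm play all round.
- stand: Fixed steel stand: foot 75 x 50 mm and a plate 26 mm wide (along y), 62 mm long, sloping 30 deg up towards its +x; outward normal (-0.5, 0, 0.866). The ring's skirt lies on the plate against two 6 mm pins at the low end, its underside's centre at (0, 0, 55 mm) here; the flange overhangs both y sides, free for fingers. Origin: centre of the foot's underside.
- tin_a: Bystander: aluminium tin with clear window in its lid, 64 mm in diameter, 42 mm high. Origin: centre of underside.
- tin_b: Bystander: a tin just like tin_a. Origin: centre of underside.
- tin_c: Bystander: smaller aluminium tin with window, 54 mm in diameter, 34 mm high. Origin: centre of underside.
- pinch_bowl: Bystander: green silicone pinch bowl, 72 mm in diameter, 30 mm high, between timer and stand. Origin: centre of underside.
- cruet: Bystander: white ceramic cruet, 68 mm in diameter, 138 mm high. Origin: centre of underside.
- mill: Bystander: wooden pepper mill, 56 mm in diameter, 167 mm high. Origin: centre of underside.
Not all that is in view belongs to the job. Leave any pink or purple look-alike of the dial_ring alone.

How it is judged:
By the outcome, as a careful person would: the job done as asked, in the order asked, and still so for the second after the job is handed in, while the arm keeps its last pose, push and grip.
It also fails if it takes over 51 s, if anything falls off the work surface, if the arm or the gripper's body presses on something with over 40 N, if the wrist force passes 120 N, or if a joint passes its speed limit or range.

## Robot

A 6-joint arm with a two-finger parallel gripper is mounted at the origin on the work surface. World frame = base frame: x ahead of the robot, y to its left, z up, the work surface at z = 0. Lengths are in m, angles in rad, forces in N, time in s.
With the tool pointing down it reaches from about 0.375 to 0.975 m from the base axis. Payload 3.8 kg.
Tool frame: the origin (TCP) lies midway between the tips of the shut fingers; the grasp point (between the pads) lies 19 mm behind it; z points along the fingers, y is the line along which they close (so a half turn about z gives the same grasp; the last joint's range is limited). The gripper opens to 85 mm and grips with 20 to 120 N. Pads are 22 mm wide; open, the fingers measure 114 mm over their backs; the gripper's body (76 mm by 85 mm) begins 54 mm behind the grasp point. The pads swing forward as they close: fully open they stand 13 mm farther back than shut.
Start: joints at [-1.249, 0.264, 1.604, -0, 1.274, -0.037], TCP at [0.237, -0.632, 0.231] pointing down, gripper open.
Joint ranges: [-2.63, 2.63], [-0.94, 2.18], [0.31, 2.57], [-1.31, 4.45], [0, 2.66], [-2.55, 2.55]. Speed limits (rad/s): [2.57, 2.57, 3.14, 3.14, 3.14, 3.14].

## Interface

Orientations are given as a rotation vector (axis times angle).
In Python, from workcell import bot, cams gives the robot as it stands.
- The arm moves only by the tool play_rows, never from a script. Its argument "rows" is a list of rows, each a list of 2 entries, a list of its own where there are three numbers: the shift along the tool's x, y, z scaled (see below), then the turn, a rotation vector about the tool's x, y, z scaled (see below). A call has 1 to 20 rows; each row is the pose to reach, as a shift and turn from the pose commanded when the call began, along the tool's axes at that moment; what a row does not reach only later rows make up. The controller multiplies each number of a shift by 250 mm and each number of a turn by 45 degrees. A row lasts 1/12 s, in which the tool goes at most 41.7 mm and 7.16 degrees, less where a joint would pass 70% of its speed; a pose out of reach is approached as far as the arm can. A call with a number of a shift or a turn outside -1 to 1 is refused whole. A call with a gripper value outside its range is refused whole. "claw" is the opening, from -1 (shut) to 1 (fully open), set as the call begins (left out, the last holds). The fingers move at their own pace and stop on an object; "newtons" is the grip in N (left out, the last holds). Time passes only in rows, so rows that repeat a pose let the fingers close. It gives the time, the measured TCP pose, the force, the opening and the grip force at its end, in the units of the state.
- bot.read_state(): the state, without advancing time (a new reading comes with each control period).
- cams.read_camera(name): name is "scene" or "top"; returns a dict with "image" (420x560x3 uint8, red, green, blue), "K" (3x3 intrinsics, pixels), "k1" (the pictures are not rectified: a ray, as slopes to the right and down, at radius r is drawn at 1 + k1 r^2 times it, then the intrinsics apply), "T" (4x4, takes a point from camera to world coordinates). Camera axes: x right, y down, z forward; pixel columns grow to the right and rows downward; lengths in m; the calibration is good to about 2 mm. A picture is of the moment at which its call begins. There is no depth.
- bot.finish_job(): hands the job in; it is judged then, once.
The state is a dict: "time": time; "q": joint angles; "joint_vel": joint speeds; "joint_torque": joint torques, N m; "tool_pos": TCP position; "tcp_rot": TCP orientation; "wrist_force": force on the tool from outside, world axes, zero at the start; "torque": the same for the moment, N m; "width": opening from 0.0 (shut) to 1.0 (fully open); "grip_force": force on a finger pad.
Only numpy, scipy, OpenCV 4.12 (cv2) and the standard library are available. Lean on these libraries where they do the work, as an engineer would, in place of code of your own. Each camera call takes 0.05 s, during which the arm holds its last target. There are 200 camera calls.

## Working session

There is one attempt and no reset: what is moved stays moved. The work goes in short steps, Python scripts to look and compute and a tool call to move; the robot and the scene stay as the last step left them, time stands still between calls to the robot, and variables do not carry over. Pictures are saved under pics/ and viewed, at most 10 in all, crops included, and the job is handed in when it is done.

Besides the shell and the picture viewer there is one more tool, called after ">>>" in YAML: its name, and indented under it one key for each argument. play_rows: Moves the arm, as the interface text tells. Its arguments: {"type":"object","properties":{"rows":{"type":"array","items":{"type":"array"}},"claw":{"type":"number"},"newtons":{"type":"number"}},"required":["rows"]}

```bash
mkdir -p pics; cat > h.py <<'E'
import numpy as np, cv2
from scipy.spatial.transform import Rotation as R
from workcell import bot, cams
def snap(n,f=None):
    c=cams.read_camera(n)
    if f: cv2.imwrite(f,c["image"][:,:,::-1])
    return c
def dist(c): return np.array([c["k1"],0,0,0,0],float)
def ray(c,uv):
    p=cv2.undistortPoints(np.array(uv,float).reshape(-1,1,2),c["K"],dist(c)).reshape(-1,2)
    d=np.c_[p,np.ones(len(p))]@c["T"][:3,:3].T
    return c["T"][:3,3],d
def onz(c,uv,z):
    o,d=ray(c,uv); return o+d*((z-o[2])/d[:,2])[:,None]
def proj(c,P):
    Ti=np.linalg.inv(c["T"]); 
    return cv2.projectPoints(np.array(P,float).reshape(-1,1,3),cv2.Rodrigues(Ti[:3,:3])[0],Ti[:3,3],c["K"],dist(c))[0].reshape(-1,2)
E
python3 - <<'E'
from h import *
for n in("scene","top"):
    c=snap(n,f"pics/{n}0.png"); print(n,c["K"],c["k1"],c["T"].round(3))
print(bot.read_state())
E
```

```text
scene [[404.15026121   0.         280.10040254]
 [  0.         404.15026121 209.43720901]
 [  0.           0.           1.        ]] 0.013616864496494309 [[ 0.411  0.574 -0.708  1.416]
 [ 0.911 -0.256  0.322 -0.437]
 [ 0.003 -0.778 -0.628  0.771]
 [ 0.     0.     0.     1.   ]]
top [[525.76489655   0.         280.07893126]
 [  0.         525.76489655 207.988248  ]
 [  0.           0.           1.        ]] 0.0023913187652122186 [[-0.006 -0.99   0.139  0.424]
 [-1.     0.004 -0.011 -0.073]
 [ 0.01  -0.139 -0.99   1.408]
 [ 0.     0.     0.     1.   ]]
{'time': 0.1, 'q': array([-1.24892507e+00,  2.64698471e-01,  1.60524363e+00, -6.98442621e-06,
        1.27371416e+00, -3.69126821e-02]), 'joint_vel': array([ 3.57933673e-04, -1.36319850e-03, -2.23229016e-03,  1.56595648e-05,
        4.63010263e-04,  7.14429436e-04]), 'joint_torque': array([ 3.59070800e-04, -5.16708040e+01, -3.68589306e+01, -6.71257430e-05,
        6.29673144e-03, -1.20882734e-05]), 'tool_pos': array([ 0.23679348, -0.63138986,  0.23006927]), 'tcp_rot': array([-3.08916793e+00, -5.60197417e-01,  4.70363185e-04]), 'wrist_force': array([-0.52355571,  0.61660388, -0.15054378]), 'torque': array([-0.02464015, -0.02048407,  0.01261365]), 'grip_force': 0.0, 'width': 0.998246959979182}
```

View pics/scene0.png

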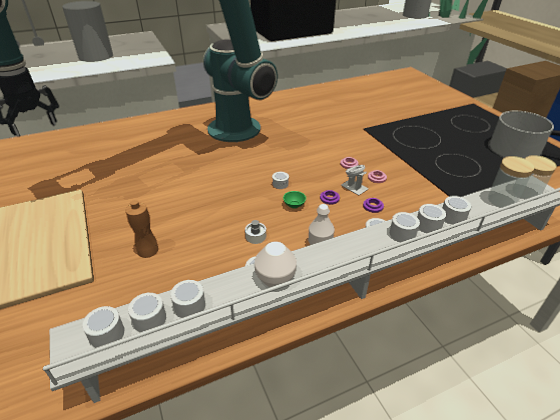

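View pics/top0.png

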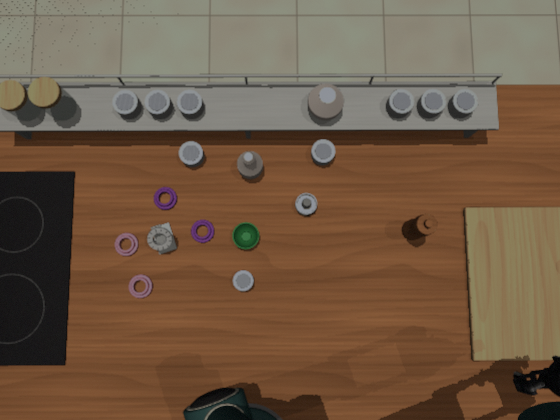

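The timer is at top px (306,204), or (256,232) in scene. The ring on the stand is at top px (161,239), or (355,175) in scene. The ring candidates in the top view are purple (165,198) and (202,231), pink (126,244) and (139,286), and aluminium on the stand (161,239). Only the aluminium one fits, because it is metallic, ticked and tilted on the stand. I'll confirm that in one enlarged crop.

```bash
python3 - <<'E'
from h import *
a=cv2.imread("pics/top0.png");b=cv2.imread("pics/scene0.png")
f=lambda im,u,v,s=32:cv2.resize(im[v-s*3//4:v+s*3//4,u-s:u+s],(400,300),interpolation=cv2.INTER_CUBIC)
cv2.imwrite("pics/crop0.png",np.vstack([np.hstack([f(a,161,239),f(b,355,178)]),np.hstack([f(a,306,204),f(b,256,230)])]))
c=cams.read_camera("top")
for n,uv,z in [("timer",(306,204),.04),("ring",(161,239),.07),("bowl",(246,237),.03),("cruet",(250,165),.08),("mill",(425,226),.16),("tin",(323,151),.04),("tin",(191,153),.04),("tinc",(243,281),.034)]: print(n,onz(c,[uv],z).round(3))
E
```

```text
timer [[ 0.626 -0.156  0.04 ]]
ring [[0.534 0.215 0.07 ]]
bowl [[0.541 0.002 0.03 ]]
cruet [[ 0.723 -0.011  0.08 ]]
mill [[ 0.554 -0.433  0.16 ]]
tin [[ 0.769 -0.204  0.04 ]]
tin [[0.765 0.148 0.04 ]]
tinc [[0.427 0.009 0.034]]
```

View pics/crop0.png

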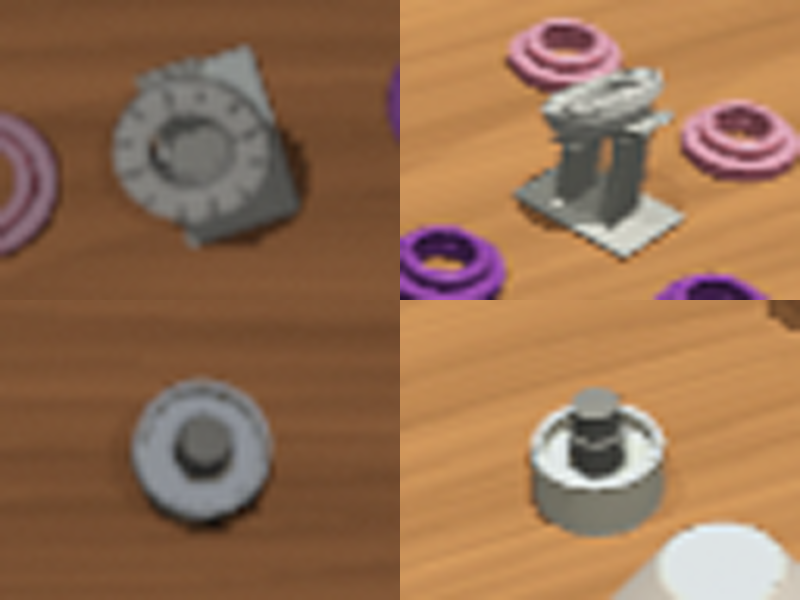

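The crop confirms that the ring on the stand is aluminium with black ticks, and the neighbours are pink or purple. The foot's long side runs mostly along world x. In the scene view the ring is seen nearly edge-on, so it is tilted towards the robot. Next I'll measure the timer and make a finer view of the stand.

```bash
python3 - <<'E'
from h import *
c=snap("top");s=snap("scene")
def blob(c,u,v,r,th):
    im=c["image"][v-r:v+r,u-r:u+r]; hsv=cv2.cvtColor(im,cv2.COLOR_RGB2HSV)
    m=((hsv[...,1]<th)).astype(np.uint8)
    n,l,st,ce=cv2.connectedComponentsWithStats(m); k=l[r,r] or 1+np.argmax(st[1:,4])
    cs,_=cv2.findContours((l==k).astype(np.uint8),cv2.RETR_EXTERNAL,cv2.CHAIN_APPROX_NONE)
    h=cv2.convexHull(max(cs,key=len)); mo=cv2.moments(h)
    return np.array([u-r+mo['m10']/mo['m00'],v-r+mo['m01']/mo['m00']]),st[k],h.reshape(-1,2)+[u-r,v-r]
for th in(60,80,100):
    p,st,h=blob(c,306,204,20,th); print(th,p,st,onz(c,[p],.015).round(4))
    p,st,h=blob(c,161,239,22,th); r=cv2.minAreaRect(h.astype(np.float32)); print(" stand",p,st)
def big(c,u,v,s,n,off=0):
    im=c["image"][v-s:v+s,u-s:u+s,::-1]; k=400/(2*s)
    o=cv2.resize(im,(400,400),interpolation=cv2.INTER_CUBIC)
    for i in range(0,2*s,5):
        q=int((i+.5)*k); cv2.line(o,(q,0),(q,6),(0,255,255),1);cv2.line(o,(0,q),(6,q),(0,255,255),1)
        if i%10==0: cv2.putText(o,str(u-s+i),(q-8,20),0,.35,(0,255,255));cv2.putText(o,str(v-s+i),(8,q+4),0,.35,(0,255,255))
    return o
cv2.imwrite("pics/crop1.png",np.hstack([big(c,161,239,20,0),big(s,355,177,20,0)]))
E
```

```text
60 [305.77837116 203.62839341] [  9   9  22  23 397] [[ 0.6311 -0.1573  0.015 ]]
 stand [161.30220493 238.14837873] [  8   5  30  32 648]
80 [305.91601393 203.66623151] [  9   9  23  23 404] [[ 0.631  -0.1577  0.015 ]]
 stand [161.32574608 238.23267577] [  8   5  30  33 665]
100 [305.77763819 203.58207705] [  9   8  23  24 418] [[ 0.6313 -0.1573  0.015 ]]
 stand [161.37211037 238.24136217] [  8   5  30  33 680]
```

View pics/crop1.png

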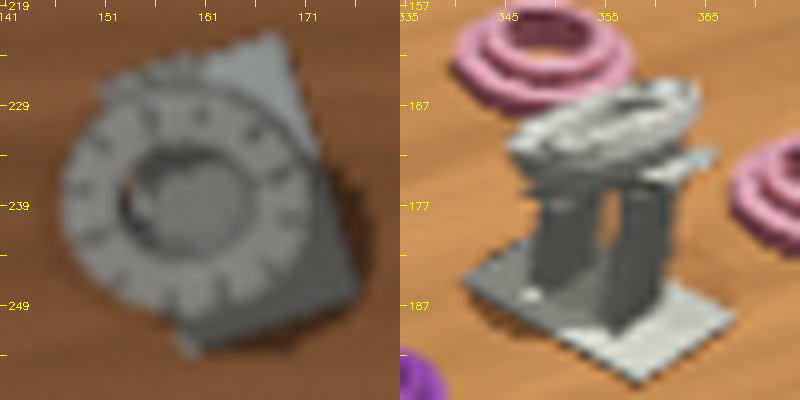

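The left view shows the whole flange, an ellipse centred near (159,238.6), with foot corners at about (168.3,222) and (176.3,247.7). The right view (scene) shows the flange at about (355,169), with foot corners at (340.8,184.7), (358.3,194.8) and (368,188). I'll turn these into a pose.

```bash
python3 - <<'E'
from h import *
c=snap("top");s=snap("scene")
ft=onz(c,[(168.3,222),(176.3,247.7)],.003); d=ft[0]-ft[1]; print("top",ft.round(4),np.linalg.norm(d),np.degrees(np.arctan2(d[1],d[0])))
fs=onz(s,[(340.8,184.7),(358.3,194.8),(368,188)],.003); 
print("scene",fs.round(4)); 
for i,j in((0,1),(1,2)):
    d=fs[j]-fs[i]; print(np.linalg.norm(d),np.degrees(np.arctan2(d[1],d[0])))
print("foot centre scene",(fs[0]+fs[2])/2)
o1,d1=ray(c,[(159.05,238.6)]);o2,d2=ray(s,[(355,169)])
t=np.linalg.lstsq(np.c_[d1[0],-d2[0]],o2-o1,rcond=None)[0]; print("tri",o1+d1[0]*t[0],o2+d2[0]*t[1]); print("top@.0663",onz(c,[(159.05,238.6)],.0663))
E
```

```text
top [[0.5847 0.2115 0.003 ]
 [0.5157 0.1886 0.003 ]] 0.07269073536128916 18.35700673090451
scene [[0.5136 0.1911 0.003 ]
 [0.5838 0.2132 0.003 ]
 [0.5654 0.262  0.003 ]]
0.07358182645646379 17.45198561116187
0.0521391508652151 110.62761308625834
foot centre scene [0.53948895 0.22651947 0.003     ]
tri [0.53482603 0.22066921 0.06856819] [0.53567815 0.22225262 0.06898621]
top@.0663 [[0.53501434 0.22116667 0.0663    ]]
```

```bash
cat >> h.py <<'E'
def pose(yaw,tilt):  # tool z tilted by 'tilt' toward heading yaw; y = horizontal
    h=np.array([np.cos(yaw),np.sin(yaw),0]); z=np.sin(tilt)*h+[0,0,-np.cos(tilt)]; y=np.array([np.sin(yaw),-np.cos(yaw),0])
    return np.c_[np.cross(y,z),y,z]
def delta(p,Rt,p0=None,R0=None):
    st=bot.read_state(); p0=st["tool_pos"] if p0 is None else p0; R0=R.from_rotvec(st["tcp_rot"]).as_matrix() if R0 is None else R0
    return (R0.T@(np.array(p)-p0)/.25).round(4),(np.degrees(R.from_matrix(R0.T@Rt).as_rotvec())/45).round(4)
def show():
    st=bot.read_state(); Rm=R.from_rotvec(st["tcp_rot"]).as_matrix(); print("t",st["time"],st["tool_pos"].round(4),"q",st["q"].round(2),"F",st["wrist_force"].round(2),"w",round(st["width"],3),"g",st["grip_force"]); print(Rm.round(3))
E
python3 - <<'E'
from h import *
show()
ps=np.radians(18.3); G=pose(ps,np.radians(30)); M=np.array([.535,.222,.067])
D=pose(ps,0)
for n,p,r in [("wp1",[.36,-.4,.26],D),("wp2",[.47,-.12,.27],D),("wp2b",[.45,.1,.24],G),("pre",M-.09*G[:,2],G),("grasp",M+.023*G[:,2],G)]: print(n,p,delta(p,r))
E
```

```text
t 0.35 [ 0.237  -0.6319  0.2309] q [-1.25  0.26  1.6   0.    1.27 -0.04] F [-0.32 -0.15  0.11] w 1.0 g 0.0
[[ 0.936  0.351 -0.   ]
 [ 0.351 -0.936  0.001]
 [ 0.    -0.001 -1.   ]]
wp1 [0.36, -0.4, 0.26] (array([ 0.7864, -0.6956, -0.1159]), array([-0.0007, -0.    ,  0.0502]))
wp2 [0.47, -0.12, 0.27] (array([ 1.5917, -1.5898, -0.1553]), array([-0.0007, -0.    ,  0.0502]))
wp2b [0.45, 0.1, 0.24] (array([ 1.8258, -2.4418, -0.0349]), array([-0.0138,  0.6665,  0.0488]))
pre [0.49227585 0.20787034 0.14494229] (array([ 2.1356, -2.7862,  0.3456]), array([-0.0138,  0.6665,  0.0488]))
grasp [0.54591839 0.22561091 0.04708142] (array([ 2.3614, -2.7771,  0.737 ]), array([-0.0138,  0.6665,  0.0488]))
```

>>> play_rows:
  rows:
    - [[0.9,-0.85,-0.12],[0,0,0.05]]
    - [[0.9,-0.85,-0.12],[0,0,0.05]]
    - [[0.9,-0.85,-0.12],[0,0,0.05]]
    - [[0.9,-0.85,-0.12],[0,0,0.05]]
    - [[0.9,-0.85,-0.12],[0,0,0.05]]
    - [[0.9,-0.85,-0.12],[0,0,0.05]]
    - [[0.9,-0.85,-0.12],[0,0,0.05]]
    - [[0.9,-0.85,-0.12],[0,0,0.05]]
    - [[0.9,-0.85,-0.12],[0,0,0.05]]
    - [[0.9,-0.85,-0.12],[0,0,0.05]]
  claw: 1
  newtons: 40

```text
time: 1.18
tool_pos: [0.3736, -0.3535, 0.2618]
tcp_rot: [3.1, 0.504, 0.0]
wrist_force: [-0.1, -1.2, 0.4]
width: 1.003
grip_force: 0.0
```

>>> play_rows:
  rows:
    - [[0.6,-1,0],[0,0,0]]
    - [[0.6,-1,0],[0,0,0]]
    - [[0.6,-1,0],[0,0,0]]
    - [[0.6,-1,0],[0,0,0]]
    - [[0.6,-1,0],[0,0,0]]
    - [[0.6,-1,0],[0,0,0]]
    - [[0.6,-1,0],[0,0,0]]
    - [[0.6,-1,0],[0,0,0]]
    - [[0.6,-1,0],[0,0,0]]
    - [[0.6,-1,0],[0,0,0]]

```text
time: 2.02
tool_pos: [0.4371, -0.0707, 0.2611]
tcp_rot: [3.101, 0.5, -0.001]
wrist_force: [0.4, 0.0, 0.0]
width: 1.002
grip_force: 0.0
```

```bash
python3 - <<'E'
from h import *
show()
ps=np.radians(18.3); G=pose(ps,np.radians(30)); M=np.array([.535,.222,.067])
p=M-.09*G[:,2]; print("pre",p,delta(p,G))
E
```

```text
t 2.0167 [ 0.4371 -0.0707  0.2611] q [-0.22 -0.21  2.03 -0.    1.32  1.04] F [0.45 0.01 0.02] w 1.002 g 0.0
[[ 0.949  0.314 -0.001]
 [ 0.314 -0.949 -0.001]
 [-0.001  0.001 -1.   ]]
pre [0.49227585 0.20787034 0.14494229] (array([ 0.56  , -0.9889,  0.4635]), array([1.000e-03, 6.677e-01, 4.000e-04]))
```

>>> play_rows:
  rows:
    - [[0.56,-0.989,0.2],[0,0.667,0]]
    - [[0.56,-0.989,0.2],[0,0.667,0]]
    - [[0.56,-0.989,0.2],[0,0.667,0]]
    - [[0.56,-0.989,0.2],[0,0.667,0]]
    - [[0.56,-0.989,0.2],[0,0.667,0]]
    - [[0.56,-0.989,0.2],[0,0.667,0]]
    - [[0.56,-0.989,0.2],[0,0.667,0]]
    - [[0.56,-0.989,0.46],[0,0.667,0]]
    - [[0.56,-0.989,0.46],[0,0.667,0]]
    - [[0.56,-0.989,0.46],[0,0.667,0]]
    - [[0.56,-0.989,0.46],[0,0.667,0]]
    - [[0.56,-0.989,0.46],[0,0.667,0]]

```text
time: 3.02
tool_pos: [0.4941, 0.2077, 0.1478]
tcp_rot: [-2.92, -0.466, -0.786]
wrist_force: [0.1, -0.4, 0.1]
width: 0.997
grip_force: 0.0
```

```bash
python3 - <<'E'
from h import *
show()
ps=np.radians(18.3); G=pose(ps,np.radians(30)); M=np.array([.535,.222,.067])
p=M+.023*G[:,2]; print(p,delta(p,G))
a=snap("top")["image"][:,:,::-1];b=snap("scene")["image"][:,:,::-1]
f=lambda im,u,v,s=40:cv2.resize(im[v-s:v+s,u-s:u+s],(400,400),interpolation=cv2.INTER_CUBIC)
cv2.imwrite("pics/pre.png",np.hstack([f(a,161,239),f(b,355,165)]))
E
```

```text
t 3.0167 [0.4941 0.2077 0.1478] q [ 0.37 -0.23  2.36 -0.06  0.49  1.67] F [ 0.07 -0.41  0.14] w 0.997 g 0.0
[[ 0.822  0.311  0.477]
 [ 0.269 -0.95   0.156]
 [ 0.502  0.    -0.865]]
[0.54591839 0.22561091 0.04708142] (array([-0.0126, -0.0037,  0.4587]), array([ 0.0023, -0.0029, -0.003 ]))
```

View pics/pre.png

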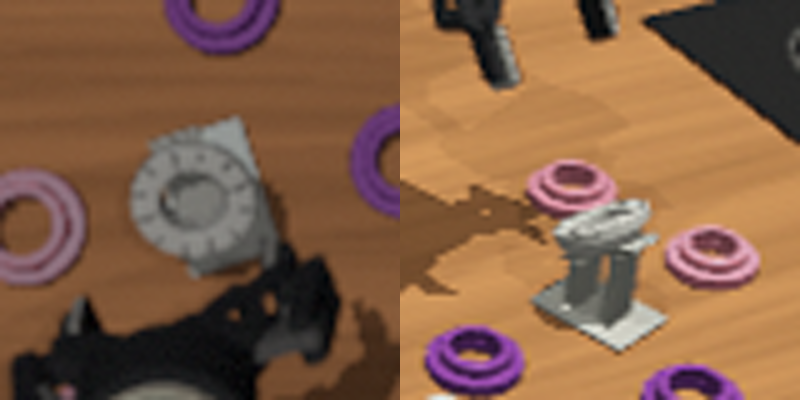

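The gripper is behind the ring, with one finger on each side and square to it. I'll approach along the ring axis and close.

>>> play_rows:
  rows:
    - [[-0.012,-0.004,0.12],[0,0,0]]
    - [[-0.012,-0.004,0.22],[0,0,0]]
    - [[-0.012,-0.004,0.32],[0,0,0]]
    - [[-0.012,-0.004,0.4],[0,0,0]]
    - [[-0.012,-0.004,0.459],[0,0,0]]
    - [[-0.012,-0.004,0.459],[0,0,0]]
    - [[-0.012,-0.004,0.459],[0,0,0]]

```text
time: 3.7
tool_pos: [0.5451, 0.2269, 0.0465]
tcp_rot: [-2.92, -0.469, -0.784]
wrist_force: [0.8, 0.5, 1.0]
width: 1.0
grip_force: 0.0
```

>>> play_rows:
  rows:
    - [[0,0,0],[0,0,0]]
    - [[0,0,0],[0,0,0]]
    - [[0,0,0],[0,0,0]]
    - [[0,0,0],[0,0,0]]
    - [[0,0,0],[0,0,0]]
    - [[0,0,0],[0,0,0]]
    - [[0,0,0],[0,0,0]]
    - [[0,0,0],[0,0,0]]
    - [[0,0,0],[0,0,0]]
    - [[0,0,0],[0,0,0]]
  claw: -1
  newtons: 30

```text
time: 4.53
tool_pos: [0.5458, 0.2276, 0.0487]
tcp_rot: [-2.917, -0.47, -0.791]
wrist_force: [-1.5, -2.9, 5.9]
width: 0.717
grip_force: 31.0
```

```bash
python3 - <<'E'
from h import *
show()
E
```

```text
t 4.5333 [0.5458 0.2276 0.0487] q [ 0.37  0.06  2.33 -0.11  0.23  1.72] F [-1.5  -2.87  5.92] w 0.717 g 31.00957264396129
[[ 0.82   0.314  0.479]
 [ 0.271 -0.949  0.158]
 [ 0.505 -0.    -0.863]]
```

>>> play_rows:
  rows:
    - [[0,0,-0.04],[0,0,0]]
    - [[0,0,-0.1],[0,0,0]]
    - [[0,0,-0.2],[0,0,0]]
    - [[0,0,-0.3],[0,0,0]]
    - [[0,0,-0.4],[0,0,0]]
    - [[0,0,-0.45],[0,0,0]]
    - [[0,0,-0.45],[0,0,0]]

```text
time: 5.12
tool_pos: [0.4917, 0.2103, 0.1479]
tcp_rot: [-2.915, -0.47, -0.794]
wrist_force: [0.6, -0.2, -0.3]
width: 0.719
grip_force: 33.1
```

```bash
python3 - <<'E'
from h import *
show()
T=np.array([.6312,-.1574,0])
D=pose(np.radians(18.3),0)
for n,p in [("mid",[.56,.0,.2]),("above",T+[0,0,.13])]: print(n,delta(p,D))
E
```

```text
t 5.1167 [0.4917 0.2103 0.1479] q [ 0.38 -0.24  2.37 -0.06  0.48  1.67] F [ 0.56 -0.2  -0.3 ] w 0.719 g 33.055280733969994
[[ 0.818  0.314  0.481]
 [ 0.271 -0.949  0.16 ]
 [ 0.507 -0.001 -0.862]]
mid (array([ 0.1019,  0.8842, -0.1827]), array([-8.000e-04, -6.775e-01,  2.000e-04]))
above (array([0.0225, 1.5716, 0.095 ]), array([-8.000e-04, -6.775e-01,  2.000e-04]))
```

>>> play_rows:
  rows:
    - [[0.1,0.2,-0.2],[0,-0.67,0]]
    - [[0.1,0.3,-0.2],[0,-0.67,0]]
    - [[0.1,0.4,-0.2],[0,-0.67,0]]
    - [[0.1,0.6,-0.2],[0,-0.67,0]]
    - [[0.1,0.7,-0.2],[0,-0.67,0]]
    - [[0.1,0.88,-0.2],[0,-0.67,0]]
    - [[0.1,0.88,-0.2],[0,-0.67,0]]
    - [[0.1,0.88,-0.2],[0,-0.67,0]]
    - [[0.1,0.88,-0.2],[0,-0.67,0]]

```text
time: 5.87
tool_pos: [0.5559, -0.0003, 0.1977]
tcp_rot: [-3.101, -0.497, 0.005]
wrist_force: [-1.2, 0.7, -1.0]
width: 0.716
grip_force: 33.1
```

```bash
python3 - <<'E'
from h import *
show()
T=np.array([.6312,-.1574,0])
D=pose(np.radians(18.3),0)
print(delta(T+[0,0,.125],D))
E
```

```text
t 5.8667 [ 5.559e-01 -3.000e-04  1.977e-01] q [-0.05  0.07  1.9  -0.    1.18  1.21] F [-1.21  0.69 -1.  ] w 0.716 g 33.10837526048999
[[ 0.95   0.313 -0.004]
 [ 0.313 -0.95   0.   ]
 [-0.003 -0.001 -1.   ]]
(array([0.0906, 0.6914, 0.2899]), array([-0.0015,  0.0042, -0.0018]))
```

>>> play_rows:
  rows:
    - [[0.09,0.69,0.1],[0,0,0]]
    - [[0.09,0.69,0.1],[0,0,0]]
    - [[0.09,0.69,0.1],[0,0,0]]
    - [[0.09,0.69,0.1],[0,0,0]]
    - [[0.09,0.69,0.1],[0,0,0]]
    - [[0.09,0.69,0.1],[0,0,0]]
    - [[0.09,0.69,0.29],[0,0,0]]
    - [[0.09,0.69,0.44],[0,0,0]]
    - [[0.09,0.69,0.44],[0,0,0]]
    - [[0.09,0.69,0.44],[0,0,0]]

```text
time: 6.7
tool_pos: [0.628, -0.1537, 0.0854]
tcp_rot: [-3.097, -0.502, 0.015]
wrist_force: [0.5, 0.8, -0.6]
width: 0.716
grip_force: 33.3
```

```bash
python3 - <<'E'
from h import *
show()
a=snap("top")["image"][:,:,::-1];b=snap("scene")["image"][:,:,::-1]
def big(im,u,v,s):
    k=400/(2*s); o=cv2.resize(im[v-s:v+s,u-s:u+s],(400,400),interpolation=cv2.INTER_CUBIC)
    for i in range(0,2*s,5):
        q=int((i+.5)*k); cv2.line(o,(q,0),(q,6),(0,255,255),1);cv2.line(o,(0,q),(6,q),(0,255,255),1)
        if i%10==0: cv2.putText(o,str(u-s+i),(q-8,20),0,.35,(0,255,255));cv2.putText(o,str(v-s+i),(8,q+4),0,.35,(0,255,255))
    return o
cv2.imwrite("pics/above.png",np.hstack([big(a,308,204,25),big(b,256,210,25)]))
E
```

```text
t 6.7 [ 0.628  -0.1537  0.0854] q [-0.28  0.34  1.79 -0.    1.02  0.97] F [ 0.5   0.78 -0.64] w 0.716 g 33.27780468156561
[[ 0.949  0.316 -0.01 ]
 [ 0.316 -0.949  0.002]
 [-0.009 -0.005 -1.   ]]
```

View pics/above.png

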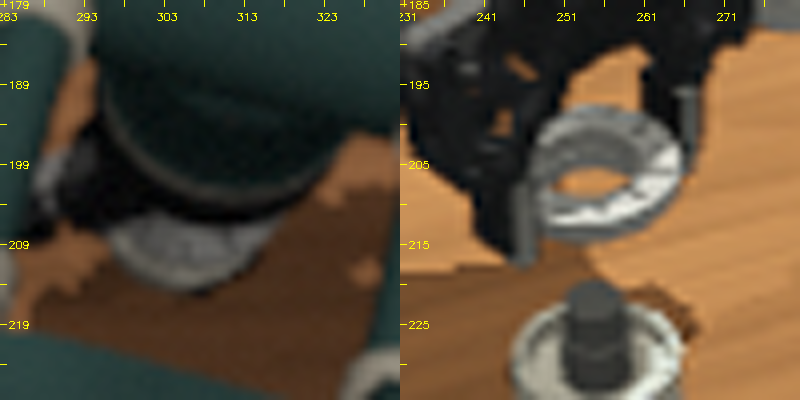

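The scene half shows the ring held level, with the flange hull centred near (256.6,206.3) and the button top at (255.1,222). The top half shows the flange's front arc, with its lowest point near (305.6,215). I'll compute where the ring is relative to the TCP.

```bash
python3 - <<'E'
from h import *
from scipy.optimize import least_squares
c=snap("top");s=snap("scene"); st=bot.read_state(); tp=st["tool_pos"]
for z in(.104,.108,.112): print(z,"scene ring",onz(s,[(256.6,206.25)],z).round(4))
print("button scene",onz(s,[(255.1,222)],.054).round(4))
# timer top-view arc of ring: bright-ish grey pixels
im=c["image"].astype(int); hsv=cv2.cvtColor(c["image"],cv2.COLOR_RGB2HSV)
m=((hsv[...,1]<75)&(hsv[...,2]>75)).astype(np.uint8); sub=m[203:220,292:322]
pts=[]
for u in range(298,316):
    col=np.where(m[204:220,u])[0]
    if len(col): pts.append((u,204+col.max()+.5))
pts=np.array(pts); print(pts.tolist())
for z in(.102,.108):
    P=onz(c,pts,z)[:,:2]
    r=least_squares(lambda q:np.hypot(*(P-q).T)-.031,[.63,-.155],loss="soft_l1",f_scale=.001); print("top ring",z,r.x.round(4),(r.fun*1e3).round(1))
print("tcp",tp)
E
```

```text
0.104 scene ring [[ 0.6261 -0.1464  0.104 ]]
0.108 scene ring [[ 0.6309 -0.1481  0.108 ]]
0.112 scene ring [[ 0.6356 -0.1499  0.112 ]]
button scene [[ 0.6292 -0.1538  0.054 ]]
[[298.0, 210.5], [299.0, 211.5], [300.0, 212.5], [301.0, 212.5], [302.0, 213.5], [303.0, 213.5], [304.0, 214.5], [305.0, 214.5], [306.0, 214.5], [307.0, 214.5], [308.0, 213.5], [309.0, 213.5], [310.0, 213.5], [311.0, 212.5], [312.0, 212.5], [313.0, 211.5], [314.0, 210.5], [315.0, 209.5]]
top ring 0.102 [ 0.623  -0.1521] [-1.3 -0.9 -0.  -1.1  0.4 -0.3  1.7  1.4  1.4  1.5 -0.7 -0.1  0.6 -0.8
  0.4 -0.4 -0.7 -0.7]
top ring 0.108 [ 0.6222 -0.1517] [-1.4 -0.9 -0.  -1.1  0.4 -0.3  1.7  1.4  1.4  1.5 -0.7 -0.1  0.6 -0.8
  0.4 -0.4 -0.7 -0.7]
tcp [ 0.63400865 -0.15679287  0.092256  ]
```

>>> play_rows:
  rows:
    - [[0,0,0],[0,0,0]]
    - [[0,0,0],[0,0,0]]
    - [[0,0,0],[0,0,0]]
    - [[0,0,0],[0,0,0]]
    - [[0,0,0],[0,0,0]]
    - [[0,0,0],[0,0,0]]
    - [[0,0,0],[0,0,0]]
    - [[0,0,0],[0,0,0]]

```text
time: 7.57
tool_pos: [0.6316, -0.1571, 0.0884]
tcp_rot: [3.101, 0.5, -0.004]
wrist_force: [-0.7, 0.7, -0.7]
width: 0.717
grip_force: 33.3
```

```bash
cat > m.py <<'E'
from h import *
from scipy.optimize import least_squares
show(); c=snap("top"); s=snap("scene"); show()
hsv=cv2.cvtColor(c["image"],cv2.COLOR_RGB2HSV); m=((hsv[...,1]<75)&(hsv[...,2]>75))
def fit(us,lo,hi,z,r,g):
    pts=[]
    for u in us:
        col=np.where(m[lo:hi,u])[0]
        if len(col): pts.append((u,lo+col.max()+.5))
    P=onz(c,pts,z)[:,:2]; return least_squares(lambda q:np.hypot(*(P-q).T)-r,g,loss="soft_l1",f_scale=.001)
zt=bot.read_state()["tool_pos"][2]
for z in(zt+.015,zt+.021): r=fit(range(298,316),204,220,z,.031,[.63,-.155]); print("top ring",r.x.round(4),np.abs(r.fun).max())
im=s["image"][185:235,231:281]; np.save("s.npy",s["image"])
hs=cv2.cvtColor(s["image"],cv2.COLOR_RGB2HSV)
ms=((hs[...,1]<60)&(hs[...,2]>60)).astype(np.uint8)
for v in range(194,222): print(v,"".join("#" if x else "." for x in ms[v,238:276]))
E
python3 m.py
```

```text
t 7.5667 [ 0.6316 -0.1571  0.0884] q [-0.28  0.34  1.79 -0.    1.02  0.97] F [-0.74  0.74 -0.69] w 0.717 g 33.27863534563221
[[ 0.949  0.314 -0.003]
 [ 0.314 -0.949 -0.001]
 [-0.003 -0.    -1.   ]]
t 7.6667 [ 0.6316 -0.1571  0.0884] q [-0.28  0.34  1.79 -0.    1.02  0.97] F [ 0.3   0.01 -1.14] w 0.718 g 33.27921878721099
[[ 0.949  0.314 -0.003]
 [ 0.314 -0.949 -0.001]
 [-0.003 -0.    -1.   ]]
top ring [ 0.6228 -0.1518] 0.0024057055303199626
top ring [ 0.6221 -0.1514] 0.0024182360638117864
194 ......................................
195 ......................................
196 ...........................##.........
197 ............................#.........
198 ......................................
199 ............###########...............
200 ...........##############...#.........
201 ..........################..##........
202 .........##################.##........
203 .........#####################........
204 .........####################.........
205 ........#####################.........
206 .........#####....###########.........
207 ........#####........#######..........
208 .......####..........######...........
209 .......#####.......########...........
210 .......###################............
211 .......##################.............
212 .......#################..............
213 .......################...............
214 .......##############.................
215 .......##....#####....................
216 .......##.............................
217 ......###.............................
218 .......##.............................
219 ......................................
220 ................###...................
221 ..............######..................
```

```bash
cat > m2.py <<'E'
from h import *
s=snap("scene");c=snap("top")
def tri(a,b):
    o1,d1=ray(c,[a]);o2,d2=ray(s,[b]); t=np.linalg.lstsq(np.c_[d1[0],-d2[0]],o2-o1,rcond=None)[0]; return (o1+d1[0]*t[0]).round(4),(o2+d2[0]*t[1]).round(4)
t0=cv2.imread("pics/top0.png"); g=cv2.cvtColor(t0,cv2.COLOR_BGR2GRAY)
print(g[196:212,296:318])
E
python3 m2.py; python3 - <<'E'
import sys; sys.argv=['']
from h import *
s=snap("scene");c=snap("top"); tp=bot.read_state()["tool_pos"]
for dz in(.015,.021): print("proj of TCP axis: scene",proj(s,tp+[0,0,dz]),"top",proj(c,tp+[0,0,dz]))
print("timer button proj",proj(s,[.6312,-.1574,.054]),proj(c,[.6312,-.1574,.054]))
g=cv2.cvtColor(c["image"],cv2.COLOR_RGB2GRAY); print(g[203:218,292:322])
E
```

```text
[[ 87  99 120 126 119 127 135 141 146 146 146 146 139 127 121 110 110 130
  121  95  89  90]
 [ 86 115 129 105 120 146 145 145 145 140 133 141 146 145 145 136 109 108
  128 116  90  89]
 [100 124 125 125 137 146 145 138 126 119 111 119 129 139 145 145 136 113
  122 131 102  92]
 [117 131 132 145 146 145 137 116  99  98 100  99 104 117 135 145 145 138
  124 126 121  95]
 [124 130 130 146 145 141 119  90 100  99  99  99  98  98 111 134 145 145
  126 117 131  99]
 [121 122 137 145 145 135 102  86 101 101 100 101  99  97 103 127 145 146
  132 119 125 103]
 [125 125 146 145 144 127  83  85 101 101 100 101 100 100 100 123 145 145
  142 128 116 108]
 [140 137 145 145 140 112  60  78 103 102 101 100  99 100  90 114 146 146
  144 134 114 110]
 [145 146 145 145 141 113  48  63  94 102 102 102 100  92  70 110 146 145
  145 135 114 103]
 [138 145 145 145 145 122  51  46  62  82  91  89  78  66  70 119 146 145
  142 132 110  90]
 [128 145 145 145 144 134  96  46  45  46  60  59  42  45  83 125 146 145
  142 138 115  72]
 [116 144 145 145 145 145 127  77  43  34  35  35  41  71 109 136 145 146
  1
[... 1816 characters left out ...]
108 111 108 107 109 110
  109  98  79  50  32  45  50  51  51  51  51  50]
 [ 82  75  57  42  40  40  45  49  56  68  81  89  99 105 105 102  98  90
   84  66  30  39  45  48  47  50  49  51  48  51]
 [ 66  67  57  42  42  45  46  43  49  52  56  67  79  83  86  81  67  51
   37  43  46  51  51  51  52  53  51  50  52  53]
 [ 46  43  47  50  50  51  52  48  47  50  52  54  53  51  47  28  18  37
   47  53  52  53  54  54  53  53  54  50  51  52]
 [ 51  49  52  55  54  53  53  53  53  55  52  51  50  43  45  38  38  45
   50  53  52  50  52  50  51  50  51  48  48  47]
 [ 51  52  52  52  51  50  51  50  52  49  50  50  50  46  50  50  49  49
   49  50  48  49  48  50  51  52  50  48  50  51]]
```

>>> play_rows:
  rows:
    - [[0.012,0.016,0.03],[0,0,0]]
    - [[0.012,0.016,0.08],[0,0,0]]
    - [[0.012,0.016,0.12],[0,0,0]]
    - [[0.012,0.016,0.15],[0,0,0]]
    - [[0.012,0.016,0.17],[0,0,0]]
    - [[0.012,0.016,0.18],[0,0,0]]
    - [[0.012,0.016,0.18],[0,0,0]]
    - [[0.012,0.016,0.18],[0,0,0]]
    - [[0.012,0.016,0.18],[0,0,0]]
    - [[0.012,0.016,0.18],[0,0,0]]
    - [[0.012,0.016,0.18],[0,0,0]]
    - [[0.012,0.016,0.18],[0,0,0]]

```text
time: 8.87
tool_pos: [0.6363, -0.1602, 0.0443]
tcp_rot: [3.101, 0.5, -0.002]
wrist_force: [-0.2, -0.3, 0.1]
width: 0.715
grip_force: 33.3
```

```bash
cat > v.py <<'E'
from h import *
import sys
show()
a=snap("top")["image"][:,:,::-1];b=snap("scene")["image"][:,:,::-1]
def big(im,u,v,s):
    k=400/(2*s); o=cv2.resize(im[v-s:v+s,u-s:u+s],(400,400),interpolation=cv2.INTER_CUBIC)
    for i in range(0,2*s,5):
        q=int((i+.5)*k); cv2.line(o,(q,0),(q,6),(0,255,255),1);cv2.line(o,(0,q),(6,q),(0,255,255),1)
        if i%10==0: cv2.putText(o,str(u-s+i),(q-8,20),0,.35,(0,255,255));cv2.putText(o,str(v-s+i),(8,q+4),0,.35,(0,255,255))
    return o
cv2.imwrite(sys.argv[1],np.hstack([big(a,308,206,20),big(b,256,225,20)]))
E
python3 v.py pics/low.png
```

```text
t 8.8667 [ 0.6363 -0.1602  0.0443] q [-0.28  0.4   1.8  -0.    0.95  0.97] F [-0.23 -0.29  0.09] w 0.715 g 33.2828150811838
[[ 0.949  0.314 -0.001]
 [ 0.314 -0.949 -0.001]
 [-0.001  0.001 -1.   ]]
```

View pics/low.png

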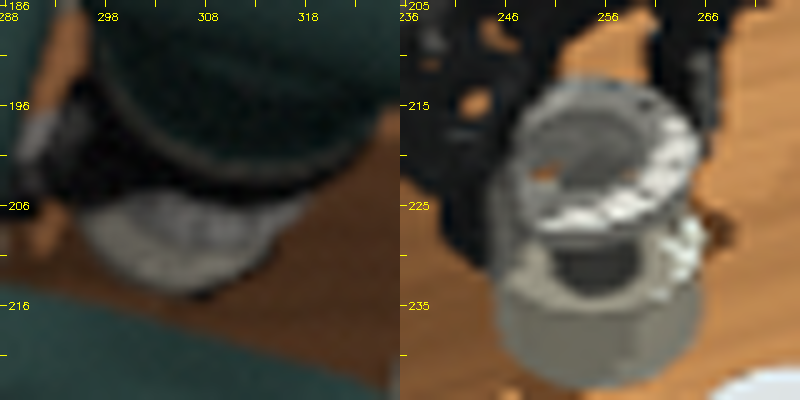

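```bash
python3 - <<'E'
from h import *
s=snap("scene"); st=bot.read_state(); tp=st["tool_pos"]; Rm=R.from_rotvec(st["tcp_rot"]).as_matrix()
print("pred hole ctr scene",proj(s,tp+Rm@[-.0015,0,-.0263]), "per mm toolx",proj(s,tp+Rm@[-.0005,0,-.0263]))
for T in([.6312,-.1574],[.6292,-.1538]): print("timer rim/but",proj(s,[T+[.03],T+[.054]]))
g=cv2.cvtColor(s["image"],cv2.COLOR_RGB2GRAY); print(g[210:236,246:270])
E
```

```text
pred hole ctr scene [[253.28006846 219.25995016]] per mm toolx [[253.51886732 219.43906673]]
timer rim/but [[254.45604592 229.39502907]
 [254.13000753 222.78258264]]
timer rim/but [[255.40791707 228.59721908]
 [255.09567663 221.98938946]]
[[ 32  37  25  20  19  25 110 150 144 142 141 141 144 127  65  11  17  21
   21  49  65  48 117 156]
 [ 26  31  33  18  19  43 112 146 143 144 145 145 148 133  72  10  17  16
   32  74  86  55 115 155]
 [ 28  31  30  21  17  45 117 148 137 135 137 144 152 144 103   9  15  17
   14  40  68  67 113 153]
 [ 39  38  27  21  39  75 122 141 124 125 106  96 129 124  89  24  15  15
   15  40  68  65 108 148]
 [ 38  34  23  22  84 140 152 140 125 125 126 126 125 127 131 113  45  17
   14  41  68  65 114 157]
 [ 30  23  23  64 123 152 138 119 119 120 122 126 128 110  71 104 118  63
   13  36  65  81 130 161]
 [ 19  16  86 130 129 109  84  87  85  86  85  95 118 119 115 129 130 118
   70  30  64  65 117 158]
 [ 17  38  96 113  83  87  88  89  88  88  86  86  88 109 128 126 126 161
  162  36  62  68 118 158]
 [ 15  62  88  85  91  97  97 100  94  89  95 100  92
[... 1065 characters left out ...]
82 102 124  98  88  93  96  94  95  85  67  57  71 123 147 196 209
  170 187 110  70  77 114]
 [ 86  95 125 152 129  61  45  49  50  52  50  49  49  57 113 146 140 192
  235 209  98 111 145 141]
 [ 86  95 124 149 134  82  48  52  52  53  53  52  47  57 114 147 142 167
  195 174 129 140 139 138]
 [102 136 148 147 133  86  48  51  52  54  52  51  48  74 123 147 141 190
  202 110 130 137 137 135]
 [115 138 151 146 149 135  88  53  50  52  52  53  79 127 148 147 149 137
  110 119 129 135 135 136]
 [103 102 124 143 146 148 143 113  81  83  94 116 137 146 147 167 170 119
  119 117 128 139 139 141]
 [103  98  97 102 125 143 146 149 150 151 151 151 145 132 116 109 122 122
  120 119 130 144 145 145]]
```

The arc I fitted earlier in the top view was the timer itself, so those offsets were wrong. The scene view agrees with FK, and the hole is centred near (254.2,219.5). I'll undo the shift and lower slowly.

>>> play_rows:
  rows:
    - [[-0.006,-0.011,0],[0,0,0]]
    - [[-0.011,-0.021,0],[0,0,0]]
    - [[-0.011,-0.021,0.02],[0,0,0]]
    - [[-0.011,-0.021,0.04],[0,0,0]]
    - [[-0.011,-0.021,0.055],[0,0,0]]
    - [[-0.011,-0.021,0.065],[0,0,0]]
    - [[-0.011,-0.021,0.075],[0,0,0]]
    - [[-0.011,-0.021,0.082],[0,0,0]]
    - [[-0.011,-0.021,0.089],[0,0,0]]
    - [[-0.011,-0.021,0.095],[0,0,0]]
    - [[-0.011,-0.021,0.1],[0,0,0]]
    - [[-0.011,-0.021,0.104],[0,0,0]]
    - [[-0.011,-0.021,0.104],[0,0,0]]
    - [[-0.011,-0.021,0.104],[0,0,0]]
    - [[-0.011,-0.021,0.104],[0,0,0]]

```text
time: 10.27
tool_pos: [0.6313, -0.1558, 0.0176]
tcp_rot: [3.101, 0.5, -0.004]
wrist_force: [-0.0, -0.5, -1.1]
width: 0.718
grip_force: 33.3
```

>>> play_rows:
  rows:
    - [[0,0,0.004],[0,0,0]]
    - [[0,0,0.008],[0,0,0]]
    - [[0,0,0.012],[0,0,0]]
    - [[0,0,0.015],[0,0,0]]
    - [[0,0,0.018],[0,0,0]]
    - [[0,0,0.018],[0,0,0]]
    - [[0,0,0.018],[0,0,0]]
    - [[0,0,0.018],[0,0,0]]

```text
time: 10.93
tool_pos: [0.6314, -0.1558, 0.0146]
tcp_rot: [3.101, 0.5, -0.004]
wrist_force: [-5.0, 2.7, 9.3]
width: 0.717
grip_force: 33.9
```

```bash
python3 v.py pics/in.png
```

```text
t 10.9333 [ 0.6314 -0.1558  0.0146] q [-0.28  0.42  1.83 -0.    0.89  0.97] F [-5.04  2.72  9.31] w 0.717 g 33.87267511105165
[[ 0.949  0.314 -0.002]
 [ 0.314 -0.949 -0.001]
 [-0.003 -0.    -1.   ]]
```

View pics/in.png

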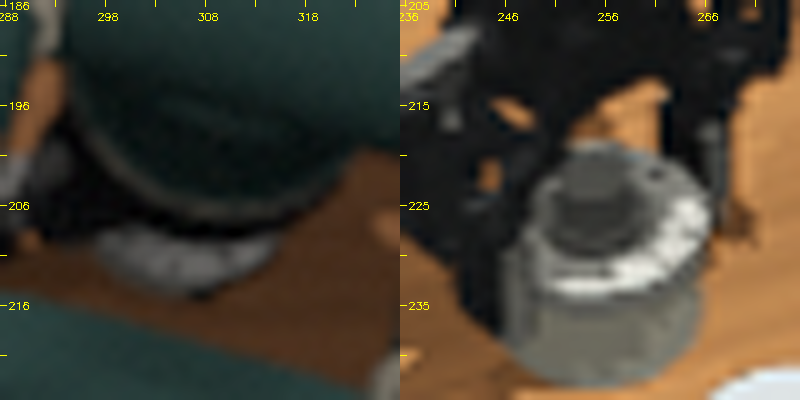

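The scene half shows the ring around the hub with its flange almost on the rim and contact begun. The side force says to ease towards -x and +y, so I'll do that while pressing down gently.

>>> play_rows:
  rows:
    - [[-0.002,-0.001,-0.002],[0,0,0]]
    - [[-0.004,-0.003,-0.002],[0,0,0]]
    - [[-0.005,-0.003,0.001],[0,0,0]]
    - [[-0.005,-0.003,0.004],[0,0,0]]
    - [[-0.005,-0.003,0.006],[0,0,0]]
    - [[-0.005,-0.003,0.006],[0,0,0]]
    - [[-0.005,-0.003,0.006],[0,0,0]]

```text
time: 11.62
tool_pos: [0.6314, -0.1558, 0.0144]
tcp_rot: [3.1, 0.5, 0.0]
wrist_force: [-4.4, 3.3, 14.7]
width: 0.717
grip_force: 34.2
```

>>> play_rows:
  rows:
    - [[0,0,-0.014],[0,0,0]]
    - [[0,0,-0.014],[0,0,0]]
    - [[0,0,-0.014],[0,0,0]]
    - [[0,0,-0.014],[0,0,0]]
    - [[0,0,-0.014],[0,0,0]]
    - [[0,0,-0.014],[0,0,0]]
    - [[0,0,-0.014],[0,0,0]]
  claw: 1

```text
time: 12.2
tool_pos: [0.6297, -0.1555, 0.0146]
tcp_rot: [3.101, 0.5, -0.005]
wrist_force: [-0.0, 0.1, -0.3]
width: 0.999
grip_force: 0.0
```

>>> play_rows:
  rows:
    - [[0,0,-0.1],[0,0,0]]
    - [[0,0,-0.2],[0,0,0]]
    - [[0,0,-0.35],[0,0,0]]
    - [[0,0,-0.42],[0,0,0]]
    - [[-0.4,0,-0.42],[0,0,0]]
    - [[-0.4,0,-0.42],[0,0,0]]
    - [[-0.4,0,-0.42],[0,0,0]]
    - [[-0.4,0,-0.42],[0,0,0]]
  claw: 1

```text
time: 12.87
tool_pos: [0.5312, -0.1874, 0.1197]
tcp_rot: [-3.101, -0.497, 0.009]
wrist_force: [0.0, 0.9, 0.6]
width: 0.995
grip_force: 0.0
```

```bash
python3 v.py pics/fit.png
```

```text
t 12.8667 [ 0.5312 -0.1874  0.1197] q [-0.38  0.15  1.95 -0.    1.04  0.87] F [0.03 0.92 0.58] w 0.995 g 0.0
[[ 0.95   0.312 -0.005]
 [ 0.312 -0.95  -0.   ]
 [-0.005 -0.001 -1.   ]]
```

View pics/fit.png

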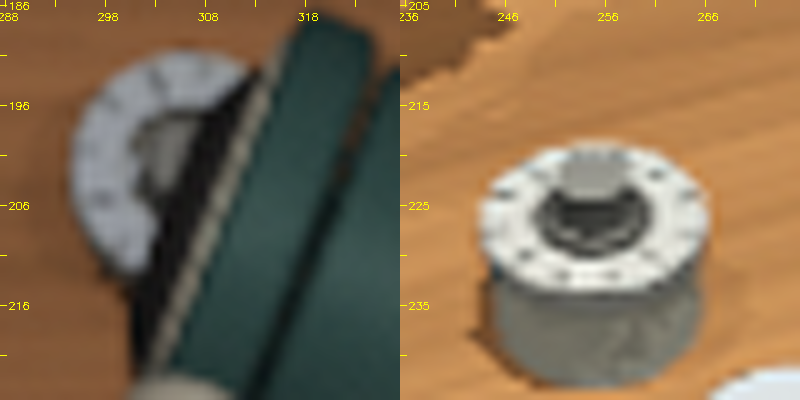

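The scene half shows the ring on the timer, ticks up, hub in the hole, with flange edges at (244,226) and (266.3,226), so it looks level. I'll check the height with an ellipse fit.

```bash
python3 - <<'E'
from h import *
s=snap("scene")
hs=cv2.cvtColor(s["image"],cv2.COLOR_RGB2HSV)
def pts(im,thr):
    k=8; u0,v0=236,210; b=cv2.resize(im[v0:v0+40,u0:u0+40],None,fx=k,fy=k,interpolation=cv2.INTER_CUBIC)
    m=cv2.inRange(b,thr,255); cs,_=cv2.findContours(m,cv2.RETR_EXTERNAL,cv2.CHAIN_APPROX_NONE); c=max(cs,key=cv2.contourArea)
    h=cv2.convexHull(c,returnPoints=True).reshape(-1,2); return c.reshape(-1,2),(u0,v0,k),h
sat=255-hs[...,1]; mix=np.minimum(sat,hs[...,2])
for thr in(155,165,175):
    c,(u0,v0,k),h=pts(mix,thr); hh=cv2.convexHull(c); m=np.zeros((320,320),np.uint8); cv2.fillPoly(m,[hh],255)
    hc=max(cv2.findContours(m,cv2.RETR_EXTERNAL,cv2.CHAIN_APPROX_NONE)[0],key=len)
    (x,y),(a,b),an=cv2.fitEllipse(hc); print(thr,(u0+(x+.5)/k-.5,v0+(y+.5)/k-.5),a/k,b/k,an)
th=np.linspace(0,2*np.pi,90)
for z in(.04,.044):
  T=np.array([.6292,-.1538,z]); P=T+np.c_[.031*np.cos(th),.031*np.sin(th),0*th]; e=cv2.fitEllipse(proj(s,P).astype(np.float32)); print("pred",z,e)
b0=cv2.imread("pics/scene0.png"); g=cv2.cvtColor(b0,cv2.COLOR_BGR2GRAY); print(g[216:228,247:264])
E
```

```text
155 (254.8719482421875, 226.18324279785156) 15.21934986114502 23.346662521362305 87.6493148803711
165 (254.86843872070312, 226.1884479522705) 15.035834312438965 23.07515525817871 87.63055419921875
175 (254.87213134765625, 226.31594467163086) 14.524141311645508 22.985666275024414 87.76587677001953
pred 0.04 ((255.2657012939453, 226.02883911132812), (14.919052124023438, 22.687503814697266), 87.0391845703125)
pred 0.044 ((255.21359252929688, 224.9277801513672), (14.904915809631348, 22.739070892333984), 87.05838775634766)
[[147 146 145 145 147 149 149 146 143 142 142 143 143 146 150 155 159]
 [146 148 148 146 144 142 140 141 143 144 147 151 157 158 158 156 154]
 [144 142 140 142 144 148 149 151 154 157 157 156 155 153 155 155 156]
 [144 146 150 152 154 156 157 157 156 154 153 155 156 157 157 156 155]
 [152 154 156 157 155 153 151 154 153 154 154 155 155 156 153 151 150]
 [155 154 153 153 154 150 150 150 150 151 152 142 134 150 151 154 157]
 [156 156 158 160 157 151 151 151 152 153 153 153 157 165 160 155 153]
 [158 162 183 203 185 152 155 155 155 154 155 135 179 227 207 171 155]
 [179 218 222 162  69  98 150 156 156 148 110  62  91 128 188 223 202]
 [212 198 110 117  87  45  47  51  53  53  59  66  92 108 106 141 198]
 [201 108 129 126  84  49  54  57  61  61  61  68 136 163 131 109 145]
 [135 141 204 218 130  61  60  58  61  62  64  92 139 193 225 198  97]]
```

The ellipse centre matches a flange top at 40 mm and its angle matches level, so the ring is fully home. Next I'll shut the fingers and go above the button.

>>> play_rows:
  rows:
    - [[0,0,0],[0,0,0]]
    - [[0,0,0],[0,0,0]]
    - [[0,0,0],[0,0,0]]
    - [[0,0,0],[0,0,0]]
    - [[0,0,0],[0,0,0]]
    - [[0,0,0],[0,0,0]]
    - [[0,0,0],[0,0,0]]
    - [[0,0,0],[0,0,0]]
  claw: -1
  newtons: 25

```text
time: 13.68
tool_pos: [0.5353, -0.1869, 0.1203]
tcp_rot: [3.101, 0.5, -0.004]
wrist_force: [-0.8, 0.8, 0.0]
width: 0.003
grip_force: 0.0
```

```bash
python3 - <<'E'
from h import *
show(); print(delta([.630,-.156,.075],pose(np.radians(18.3),0)))
E
```

```text
t 13.6833 [ 0.5353 -0.1869  0.1203] q [-0.38  0.16  1.95 -0.    1.04  0.87] F [-0.83  0.83  0.01] w 0.003 g 0.0
[[ 0.949  0.314 -0.002]
 [ 0.314 -0.949 -0.001]
 [-0.002 -0.    -1.   ]]
(array([0.3989, 0.0019, 0.1801]), array([-0.    ,  0.0031,  0.0003]))
```

>>> play_rows:
  rows:
    - [[0.15,0.002,0.02],[0,0.003,0]]
    - [[0.3,0.002,0.06],[0,0.003,0]]
    - [[0.4,0.002,0.1],[0,0.003,0]]
    - [[0.4,0.002,0.15],[0,0.003,0]]
    - [[0.4,0.002,0.19],[0,0.003,0]]
    - [[0.4,0.002,0.2],[0,0.003,0]]
    - [[0.4,0.002,0.2],[0,0.003,0]]
    - [[0.4,0.002,0.2],[0,0.003,0]]
    - [[0.4,0.002,0.2],[0,0.003,0]]
    - [[0.4,0.002,0.2],[0,0.003,0]]
    - [[0.4,0.002,0.2],[0,0.003,0]]
    - [[0.4,0.002,0.2],[0,0.003,0]]

```text
time: 14.68
tool_pos: [0.6305, -0.1563, 0.0709]
tcp_rot: [3.101, 0.499, 0.002]
wrist_force: [-0.0, 0.6, -0.3]
width: -0.002
grip_force: 0.0
```

```bash
python3 v.py pics/press0.png
```

```text
t 14.6833 [ 0.6305 -0.1563  0.0709] q [-0.28  0.35  1.8  -0.    0.99  0.97] F [-0.04  0.57 -0.34] w -0.002 g 0.0
[[ 0.949  0.314  0.001]
 [ 0.314 -0.949 -0.   ]
 [ 0.001  0.001 -1.   ]]
```

View pics/press0.png

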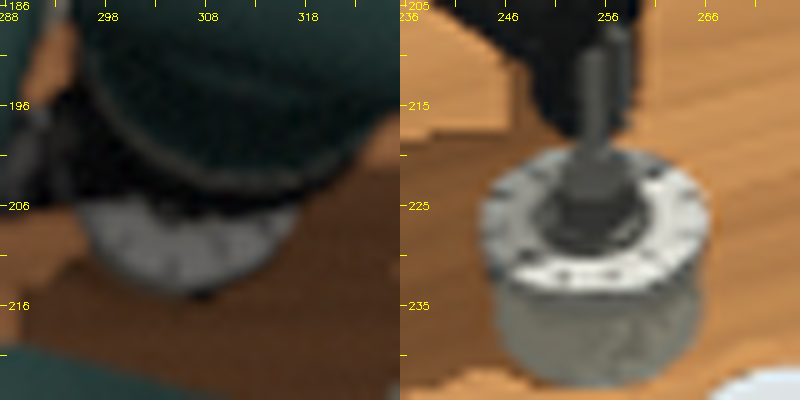

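The shut tips are directly above the button, at about (254.5,218.5). I'll go down to about 2 mm of press and read the force.

>>> play_rows:
  rows:
    - [[0,0,0.02],[0,0,0]]
    - [[0,0,0.04],[0,0,0]]
    - [[0,0,0.055],[0,0,0]]
    - [[0,0,0.062],[0,0,0]]
    - [[0,0,0.068],[0,0,0]]
    - [[0,0,0.072],[0,0,0]]
    - [[0,0,0.076],[0,0,0]]
    - [[0,0,0.076],[0,0,0]]
    - [[0,0,0.076],[0,0,0]]
    - [[0,0,0.076],[0,0,0]]
    - [[0,0,0.076],[0,0,0]]

```text
time: 15.7
tool_pos: [0.6303, -0.1559, 0.0513]
tcp_rot: [3.102, 0.5, 0.0]
wrist_force: [-2.0, 0.7, 3.0]
width: -0.001
grip_force: 1.9
```

>>> play_rows:
  rows:
    - [[0,0,0.003],[0,0,0]]
    - [[0,0,0.006],[0,0,0]]
    - [[0,0,0.009],[0,0,0]]
    - [[0,0,0.009],[0,0,0]]
    - [[0,0,0.009],[0,0,0]]
    - [[0,0,0.009],[0,0,0]]
    - [[0,0,0.009],[0,0,0]]
    - [[0,0,0.009],[0,0,0]]

```text
time: 16.37
tool_pos: [0.6304, -0.156, 0.049]
tcp_rot: [3.101, 0.5, 0.0]
wrist_force: [-3.0, 1.0, 5.2]
width: 0.003
grip_force: 2.6
```

```bash
python3 - <<'E'
from h import *
F=[]
for i in range(24):
    cams.read_camera("top"); st=bot.read_state(); F.append(np.r_[st["wrist_force"],st["tool_pos"]*1e3])
print(np.mean(F,0).round(2),np.std(F,0).round(2),st["time"])
E
```

```text
[  -2.75    1.02    5.24  630.43 -156.01   49.05] [0.46 0.57 0.56 0.02 0.01 0.01] 17.5667
```

```bash
python3 -c "
from workcell import bot
print(bot.finish_job())"
```

```text
the job is handed in; nothing more can be done
None
```

The job is handed in after about 17.6 s: the dial ring is fitted on the timer with its top at about 40 mm and let go, and the shut fingertips hold the button about half-way down (tip height 49.05 mm, 5.2 N).

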